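Open the latched guard of a belt-drive stand and time its pulley

TASK

The belt-drive test stand needs a new belt: lift the gravity latch bar of its guard out of the catch by the thumb tab and swing the guard fully open to the left. Then turn the toothed pulley by its rim until the engraved mark on its flange faces the fixed steel pointer, less than half a tooth off, and leave it there with the guard still open. Leave the parts lying round the stand where they are.

Things in the scene. Friction and masses are not known exactly. Their poses are not given: they have to be found in the camera images.
- stand: Belt-drive test stand, fixed: grey base plate, L-shaped, 260x255x12 mm, carrying all that follows. Origin on the bench under the pulley axis; x away from the robot, y left, z up ('the stand's axes'). Motor housing behind the pulley: begins 78 mm behind its axis, 84 mm high. Pulley and pointer stand under the guard until it is opened.
- latch_tab (a point): Centre of the latch bar's thumb tab, an upright steel plate 10 mm thick (own x), 24 mm wide (own y), reaching from 18 mm below to 12 mm above this point; pinch it from above across the 10 mm. Latched: 100 mm over the bench, own axes as the stand's, guard side plate and catch 20 mm beyond the tab's two edges. It turns with the guard and tips with the bar, whose pivot is 137 mm to its own +y, 26 mm lower.
- catch: Steel keeper at the front right of the base plate, with a slot open upward in which the bar's right-hand end lies; origin and axes as stand. Slot centre at x -80, y -147 mm, 12 mm long in y; jaws up to 94 mm over the bench (front lip 82 mm, 16 mm above the bar's underside).
- latch_bar (a joint): Angle of the latch bar on the guard, rad: 0 = level, its end down in the catch; grows as the tab is lifted (14 mm of lift is 0.1), at most 0.45. Its end clears the catch's front lip above 0.1. Only its weight (90 g) brings it back to 0.
- guard (a joint): Swing of the guard, rad: 0 = shut, 1.55 = fully open at its stop. It opens clockwise seen from above: the front plate comes toward the robot, then goes left. It stays where it is left (light hinge friction) and cannot start to move until the bar is lifted clear of the catch.
- guard_hinge (a point): On the guard's upright hinge axis at its rear left corner, 95 mm over the bench, axes as the stand's. The guard is one aluminium cover: front plate 140 mm in front of the hinge, right side plate 148 mm to its right, roof with clear window, 18 to 96 mm over the bench; no left or rear wall. Latched, the tab's centre is 150 mm in front and 182 mm right of the hinge: it swings at 236 mm radius.
- pulley_centre (a point): On the pulley's upright axis, 62 mm over the bench, half-way up its toothed part: 58 mm diameter, 45 to 76 mm over the bench, 36 teeth of 10 degrees; a 25 mm hub stands above it to 89 mm. Index flange below: 84 mm diameter, top at 45 mm. Grip the toothed part across its diameter with the fingertips 49 mm or more over the bench: they then pass over flange and pointer. Turns with the pulley.
- timing_pulley (a joint): Angle of the pulley, rad: 0 = mark at the pointer, positive counter-clockwise seen from above; it starts between 0.5 and 1.9, has no stops and stays where it is left (light friction).
- pulley_mark (a point): Outer end of the pulley's only engraved mark, a dark radial groove 4 mm wide and 12 mm long on top of the index flange; the end is at the flange's rim, 42 mm from the axis, 43 mm over the bench.
- pointer_tip (a point): Tip of the fixed conical steel pointer in front of the pulley, 44.5 mm from the pulley's axis, 43 mm over the bench (its bracket's top is at 47 mm). Axes as the stand's: x points from the tip to the pulley axis.
- drive_wheel: Bystander: black robot wheel lying flat, 68 mm across, 26 mm high, behind the catch, right of the stand; origin under its centre.
- spare_board: Bystander: small green circuit board, 42x70x10 mm, in front of the stand; origin under its centre.
- screw_dish: Bystander: round steel dish of screws, 66 mm across, 15 mm high, front left of the stand; origin under its centre.
- flux_jar: Bystander: round jar with yellow screw lid, 45 mm across, 30 mm high, in front of the stand; origin under its centre.

How it is judged:
By the outcome, as a careful person would: the job done as asked, in the order asked, and still so for the second after the job is handed in, with the robot touching nothing.
It also fails if it takes over 67 s, if anything falls off the work surface, if the arm or the gripper's body presses on something with over 40 N, if the wrist force passes 120 N, or if a joint passes its speed limit or range.

ROBOT

A 6-joint arm with a two-finger parallel gripper is mounted at the origin on a cart in front of the work surface, level with it; the furniture and walls round the work are solid. World frame = base frame: x ahead of the robot, y to its left, z up, the work surface at z = 0. Lengths are in m, angles in rad, forces in N, time in s.
With the tool pointing down it reaches from about 0.225 to 0.875 m from the base axis. Payload 3.4 kg.
Tool frame: the origin (TCP) lies at the very end of the fingers, on their centre line; the grasp point (between the pads) lies 19 mm behind it (manip.pinch_z is the distance from the TCP to the grasp point, in m); z points along the fingers, y is the line along which they close (so a half turn about z gives the same grasp; the last joint's range is limited). The gripper opens to 85 mm and grips with 20 to 120 N. Pads are 22 mm wide; open, the fingers measure 114 mm over their backs; the gripper's body (76 mm by 85 mm) begins 54 mm behind the grasp point. The pads swing forward as they close: fully open they stand 13 mm farther back than shut.
Start: joints at [-1.229, 0.276, 1.505, -0, 1.361, -0.121], TCP at [0.257, -0.515, 0.231] pointing down, gripper open.
Joint ranges: [-2.89, 2.89], [-0.75, 2.08], [0.22, 2.7], [-1.18, 4.32], [0.11, 2.71], [-2.7, 2.7]. Speed limits (rad/s): [2.57, 2.57, 3.14, 3.14, 3.14, 3.14].

INTERFACE

Orientations are given as a unit quaternion [w, x, y, z].
In Python, from rig import manip gives the robot as it stands. The module is installed in compiled form; this text tells all that it offers.
- The arm moves only by the shell command python3 -m jog 'ROWS' [FORCE]. ROWS is JSON, a list of rows, each an object of numbers: "dx", "dy", "dz": the shift along the tool's x, y, z each as a share of 25 cm, from -1 to 1; "ax", "ay", "az": the turn, a rotation vector about the tool's x, y, z each as a share of 90 degrees, from -1 to 1; "grip": the opening, from -1 (shut) to 1 (fully open), so that 0 is half open. A call has 1 to 5 rows; each row is the pose to reach, as a shift and turn from the pose commanded when the call began, along the tool's axes at that moment; what a row does not reach only later rows make up. A row lasts 1/12 s, in which the tool goes at most 41.7 mm and 7.16 degrees, less where a joint would pass 70% of its speed; a pose out of reach is approached as far as the arm can. A call with a number of a shift or a turn outside -1 to 1 is refused whole. A call with a gripper value outside its range is refused whole. The fingers move at their own pace and stop on an object; FORCE is the grip in N (left out, the last holds). Time passes only in rows, so rows that repeat a pose let the fingers close. It gives the time, the measured TCP pose, the force, the opening and the grip force at its end, in the units of the state.
- manip.get_state(): the state, without advancing time (a new reading comes with each control period).
- manip.get_image(name): name is "scene" or "top" or "wrist"; returns a dict with "img" (384x512x3 uint8, red, green, blue), "mtx" (3x3 intrinsics, pixels), "k1" (the pictures are not rectified: a ray, as slopes to the right and down, at radius r is drawn at 1 + k1 r^2 times it, then the intrinsics apply), "world_to_cam" (4x4, takes a point from world to camera coordinates); the wrist camera has in their place "T_tool_cam" (4x4, takes a point from camera to tool coordinates, whose origin is the TCP and whose axes are the flange's). Camera axes: x right, y down, z forward; pixel columns grow to the right and rows downward; lengths in m; the calibration is good to about 2 mm. A picture is of the moment at which its call begins: read the wrist's pose just before it. There is no depth.
- manip.sign_off(): hands the job in; it is judged then, once.
The state is a dict: "clock": time; "qpos": joint angles; "qd": joint speeds; "effort": joint torques, N m; "position": TCP position; "ee_rot": TCP orientation; "contact_force": force on the tool from outside, world axes, zero at the start; "moment": the same for the moment, N m; "width": finger opening in m; "gripper_force": force on a finger pad.
Only numpy, scipy, OpenCV 4.12 (cv2) and the standard library are available. Lean on these libraries where they do the work, as an engineer would, in place of code of your own. Each camera call takes 0.05 s, during which the arm holds its last target. There are 200 camera calls.

## Working session

There is one attempt and no reset: what is moved stays moved. The work goes in short steps, Python scripts to look and compute and a shell command to move; the robot and the scene stay as the last step left them, time stands still between calls to the robot, and variables do not carry over. Pictures are saved under pics/ and viewed, at most 10 in all, crops included, and the job is handed in when it is done.

```bash
mkdir -p pics; cat > h.py <<'E'
import numpy as np, cv2
from rig import manip
from scipy.spatial.transform import Rotation as R
def snap(name,fn):
    d=manip.get_image(name); cv2.imwrite(fn,d["img"][:,:,::-1]); np.save(fn+'.npy',{k:v for k,v in d.items()},allow_pickle=True); return d
def load(fn): return np.load(fn+'.npy',allow_pickle=True).item()
def dist(d): return np.array([d["k1"],0,0,0,0],float)
def ray(d,uv,z,Twc=None):
    """pixel -> world point at height z"""
    if Twc is None: Twc=np.linalg.inv(np.array(d["world_to_cam"]))
    M=np.array(d["mtx"],float); s=np.array([(uv[0]-M[0,2])/M[0,0],(uv[1]-M[1,2])/M[1,1]])
    u=s.copy()
    for _ in range(30): u=s/(1+d["k1"]*(u@u))
    v=Twc[:3,:3]@np.array([u[0],u[1],1]); o=Twc[:3,3]
    return o+v*(z-o[2])/v[2]
def proj(d,P,Twc=None):
    W=np.array(d["world_to_cam"]) if Twc is None else np.linalg.inv(Twc)
    p=W[:3,:3]@np.array(P)+W[:3,3]; u=p[:2]/p[2]; u=u*(1+d["k1"]*(u@u)); M=np.array(d["mtx"])
    return np.array([M[0,0]*u[0]+M[0,2],M[1,1]*u[1]+M[1,2]])
def T(st,d):
    q=st["ee_rot"]; A=np.eye(4); A[:3,:3]=R.from_quat([q[1],q[2],q[3],q[0]]).as_matrix(); A[:3,3]=st["position"]
    return A@np.array(d["T_tool_cam"])
def tool(st):
    q=st["ee_rot"]; return R.from_quat([q[1],q[2],q[3],q[0]]).as_matrix()
E
python3 - <<'E'
from h import *
a=snap("top","pics/top.png");b=snap("scene","pics/scene.png")
s=manip.get_state(); print(s); print(tool(s)); print(manip.pinch_z,a["mtx"],a["k1"],np.linalg.inv(a["world_to_cam"])); 
im=np.vstack([a["img"],b["img"]])
E
```

```text
{'clock': 0.1, 'qpos': array([-1.22898859e+00,  2.76527100e-01,  1.50602066e+00,  1.05417235e-05,
        1.36069900e+00, -1.20998022e-01]), 'qd': array([-0.00051359, -0.00081658, -0.00407055, -0.00023249, -0.00042881,
        0.00100713]), 'effort': array([ 7.87981025e-04, -4.17697299e+01, -2.46405619e+01, -3.15589814e-04,
        5.81047585e-03,  1.58829067e-05]), 'position': array([ 0.25655327, -0.51405939,  0.23052324]), 'ee_rot': array([-8.22586406e-04,  9.73345533e-01,  2.29342081e-01, -8.60027204e-05]), 'contact_force': array([-0.11288313,  0.68832168, -0.03120474]), 'moment': array([-2.52813645e-02, -7.87808688e-03,  7.84184259e-05]), 'gripper_force': 0.0, 'width': 0.08526544664102094}
[[ 8.94804405e-01  4.46458039e-01 -5.44728084e-04]
 [ 4.46458322e-01 -8.94803066e-01  1.56187352e-03]
 [ 2.09886629e-04 -1.64076969e-03 -9.99998632e-01]]
0.0187 [[481.32398011   0.         255.78101035]
 [  0.         481.32398011 200.34938142]
 [  0.           0.           1.        ]] -0.10982482396816037 [[ 2.64253229e-02 -9.82186831e-01  1.86039598e-01  3.75136696e-01]
 [-9.99650263e-01 -2.61547670e-02  3.90891680e-03 -4.09861609e-02]
 [ 1.02653573e-03 -1.86077827e-01 -9.82534472e-01  1.10483703e+00]
 [ 0.00000000e+00  0.00000000e+00  0.00000000e+00  1.00000000e+00]]
```

View pics/top.png

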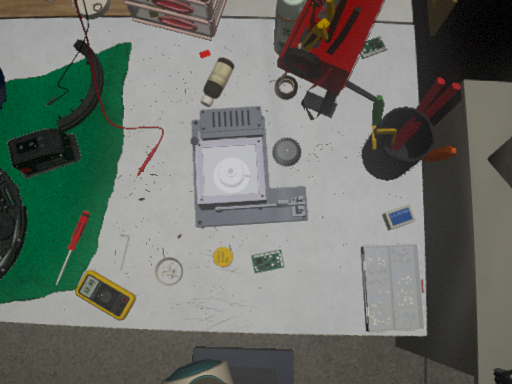

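View pics/scene.png

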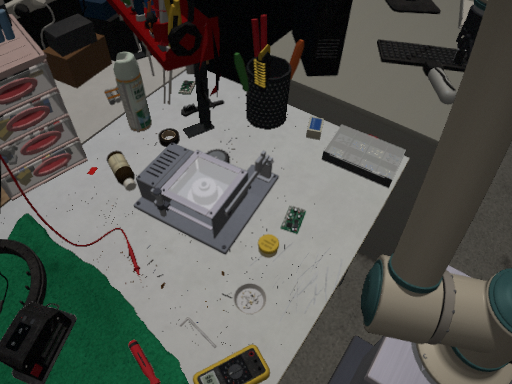

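The top picture shows the stand at about px (195–307, 108–226), the pulley hub at about (232,175) and the catch at about (297,205). The dish is at (169,270), the jar at (223,257) and the board at (268,261). I'll enlarge the crop.

```bash
python3 - <<'E'
from h import *
a=load("pics/top.png"); im=a["img"][95:240,180:320,::-1]
cv2.imwrite("pics/c1.png",cv2.resize(im,None,fx=4,fy=4,interpolation=cv2.INTER_CUBIC))
E
```

```text
(no output)
```

View pics/c1.png

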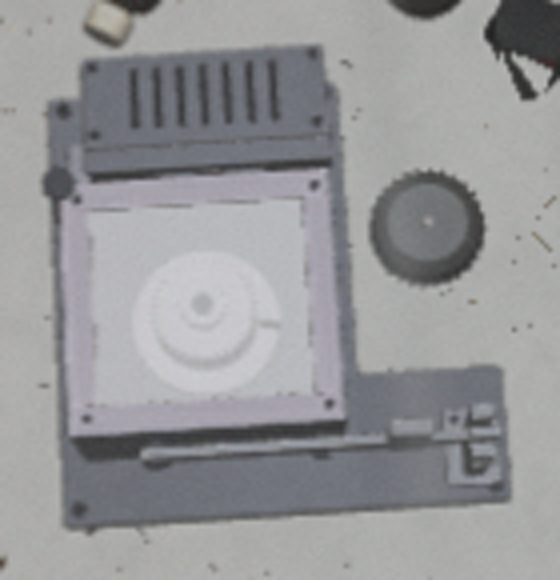

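```bash
python3 - <<'E'
from h import *
a=load("pics/top.png")
P=lambda u,v,z: ray(a,(180+(u+.5)/4-.5,95+(v+.5)/4-.5),z)
fl=P(65,527,.012);fr=P(510,500,.012)
hub=P(203,303,.089);hin=P(59,184,.097);tab=P(411,428,.110);mk=P(277,325,.045);catch=P(480,432,.094)
print("fl",fl,"fr",fr,"len",np.linalg.norm(fl-fr)); 
yaw=np.arctan2(*( (fl-fr)[[1,0]]))-np.pi/2
yaw2=None
print("yaw deg",np.degrees(yaw))
for n,p in dict(hub=hub,hin=hin,tab=tab,mk=mk,catch=catch).items(): 
    c,s=np.cos(yaw),np.sin(yaw); d=p-hub; print(n,p.round(4),"stand",(c*d[0]+s*d[1]).round(4),(-s*d[0]+c*d[1]).round(4))
for n,u,v,z in [("jar",223,257,.03),("board",268,261,.01),("dish",169,270,.015),("wheel",287,151,.026)]: print(n,ray(a,(u,v),z).round(3))
E
```

```text
fl [0.51772448 0.09899722 0.012     ] fr [ 0.54015449 -0.15572261  0.012     ] len 0.25570548675213106
yaw deg 5.032346805319442
hub [0.6323 0.0201 0.089 ] stand 0.0 0.0
hin [0.6955 0.101  0.097 ] stand 0.07 0.0751
tab [ 0.5623 -0.093   0.11  ] stand -0.0797 -0.1065
mk [ 0.6318 -0.0197  0.045 ] stand -0.0041 -0.0395
catch [ 0.5641 -0.1308  0.094 ] stand -0.0812 -0.1443
jar [0.448 0.033 0.03 ]
board [ 0.443 -0.068  0.01 ]
dish [0.416 0.155 0.015]
wheel [ 0.698 -0.106  0.026]
```

```bash
python3 -m jog '[{"dx":0.738,"dy":-0.384,"dz":0.04,"az":-0.38,"grip":0},{"dx":0.738,"dy":-0.384,"dz":0.04,"az":-0.38,"grip":0},{"dx":0.738,"dy":-0.384,"dz":0.04,"az":-0.38,"grip":0},{"dx":0.738,"dy":-0.384,"dz":0.04,"az":-0.38,"grip":0},{"dx":0.738,"dy":-0.384,"dz":0.04,"az":-0.38,"grip":0}]' 30
cat >> h.py <<'E'
YAW=np.radians(5.03); HUB=np.array([.6323,.0201,0])
RS=lambda a:R.from_euler('z',a).as_matrix()
def stand(p): return HUB+RS(YAW)@np.array(p,float)
def go(P,ydeg,rows=1):
    """units to reach TCP P with tool y at world angle ydeg, tool down"""
    s=manip.get_state(); A=tool(s); y=np.array([np.cos(np.radians(ydeg)),np.sin(np.radians(ydeg)),0]); z=np.array([0,0,-1.])
    B=np.c_[np.cross(y,z),y,z]; d=A.T@(np.array(P)-s["position"])/.25; r=R.from_matrix(A.T@B).as_rotvec()/(np.pi/2)
    print("d",d.round(3),"a",r.round(3),"dist",np.linalg.norm(d)*.25)
E
python3 -c "
from h import *
go([.5623,-.093,.20],5)"
```

```text
d [ 1.846 -0.961  0.124] a [-0.001 -0.001 -0.761] dist 0.5212520879877725schema error: expected keys dx, dy, dz, ax, ay, az, grip
```

```bash
python3 -m jog '[{"dx":0.738,"dy":-0.384,"dz":0.04,"ax":0,"ay":0,"az":-0.38,"grip":0},{"dx":0.738,"dy":-0.384,"dz":0.04,"ax":0,"ay":0,"az":-0.38,"grip":0},{"dx":0.738,"dy":-0.384,"dz":0.04,"ax":0,"ay":0,"az":-0.38,"grip":0},{"dx":0.738,"dy":-0.384,"dz":0.04,"ax":0,"ay":0,"az":-0.38,"grip":0},{"dx":0.738,"dy":-0.384,"dz":0.04,"ax":0,"ay":0,"az":-0.38,"grip":0}]' 30
python3 -c "
from h import *
go([.5623,-.093,.20],5)"
```

```text
clock: 0.52
position: [0.3794, -0.3445, 0.2209]
ee_rot: [-0.0, 0.862, 0.507, -0.0]
contact_force: [0.6, -0.9, 1.1]
width: 0.0427
gripper_force: 0.0
d [1.234 0.152 0.084] a [-0.    -0.    -0.378] dist 0.3116377853676354
```

```bash
python3 -m jog '[{"dx":0.8,"dy":0.1,"dz":0.05,"ax":0,"ay":0,"az":-0.378,"grip":0},{"dx":0.8,"dy":0.1,"dz":0.05,"ax":0,"ay":0,"az":-0.378,"grip":0},{"dx":0.8,"dy":0.1,"dz":0.05,"ax":0,"ay":0,"az":-0.378,"grip":0},{"dx":0.8,"dy":0.1,"dz":0.05,"ax":0,"ay":0,"az":-0.378,"grip":0},{"dx":0.8,"dy":0.1,"dz":0.05,"ax":0,"ay":0,"az":-0.378,"grip":0}]'
python3 -c "
from h import *
go([.5623,-.093,.20],5)"
```

```text
clock: 0.93
position: [0.4995, -0.1814, 0.2084]
ee_rot: [-0.0, 0.675, 0.738, 0.0]
contact_force: [-0.1, -1.2, -0.5]
width: 0.0423
gripper_force: 0.0
d [0.33  0.282 0.034] a [-0.    -0.001  0.001] dist 0.10874267156520019
```

```bash
python3 -m jog '[{"dx":0.33,"dy":0.282,"dz":0.0,"ax":0,"ay":0,"az":0,"grip":0},{"dx":0.33,"dy":0.282,"dz":0.0,"ax":0,"ay":0,"az":0,"grip":0},{"dx":0.33,"dy":0.282,"dz":0.0,"ax":0,"ay":0,"az":0,"grip":0},{"dx":0.33,"dy":0.282,"dz":0.0,"ax":0,"ay":0,"az":0,"grip":0}]'
python3 - <<'E'
from h import *
go([.5623,-.093,.085],5)
s=manip.get_state(); d=snap("wrist","pics/w1.png"); W=T(s,d)
print(proj(d,stand([-.080,-.107,.112]),W), proj(d,stand([0,0,.089]),W),W[:3,3], d["T_tool_cam"])
E
```

```text
clock: 1.27
position: [0.5646, -0.0915, 0.2081]
ee_rot: [-0.0, 0.675, 0.737, 0.001]
contact_force: [-0.2, 0.2, 0.9]
width: 0.0425
gripper_force: 0.0
d [-0.006 -0.01   0.493] a [ 0.001 -0.002  0.   ] dist 0.1231738079512705
[255.9510523  194.60192779] [362.36620955  49.89273625] [ 0.55774329 -0.00998772  0.35176216] [[ 5.32045856e-04 -9.46472092e-01 -3.22785217e-01  8.22053244e-02]
 [ 9.99999576e-01  7.46137594e-04 -5.39531460e-04  5.45299988e-04]
 [ 7.51493654e-04 -3.22784793e-01  9.46472088e-01 -1.43409276e-01]
 [ 0.00000000e+00  0.00000000e+00  0.00000000e+00  1.00000000e+00]]
```

View pics/w1.png

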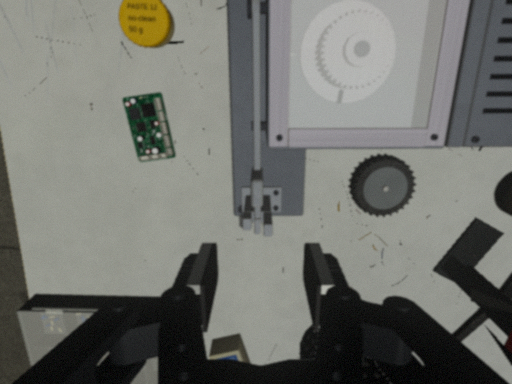

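The wrist picture shows the hub at (362,48), where I predicted (362,50). The bar runs down to the catch at about (257,170–235). I'll enlarge that part.

```bash
python3 - <<'E'
from h import *
d=load("pics/w1.png"); s=manip.get_state(); W=T(s,d)
for p in ([-.08,-.147,.094],[-.08,-.107,.112],[-.08,-.095,.112],[-.08,-.119,.112],[-.08,-.147,.082],[0,-.0445+.0025,.043]): print(p,proj(d,stand(p),W).round(1))
cv2.imwrite("pics/c2.png",cv2.resize(d["img"][130:250,200:340,::-1],None,fx=5,fy=5,interpolation=cv2.INTER_CUBIC))
E
```

```text
[-0.08, -0.147, 0.094] [258.8 228.3]
[-0.08, -0.107, 0.112] [258.6 191.9]
[-0.08, -0.095, 0.112] [258.6 177.2]
[-0.08, -0.119, 0.112] [258.7 206.1]
[-0.08, -0.147, 0.082] [258.9 222.7]
[0, -0.041999999999999996, 0.043] [345.5 101.2]
```

View pics/c2.png

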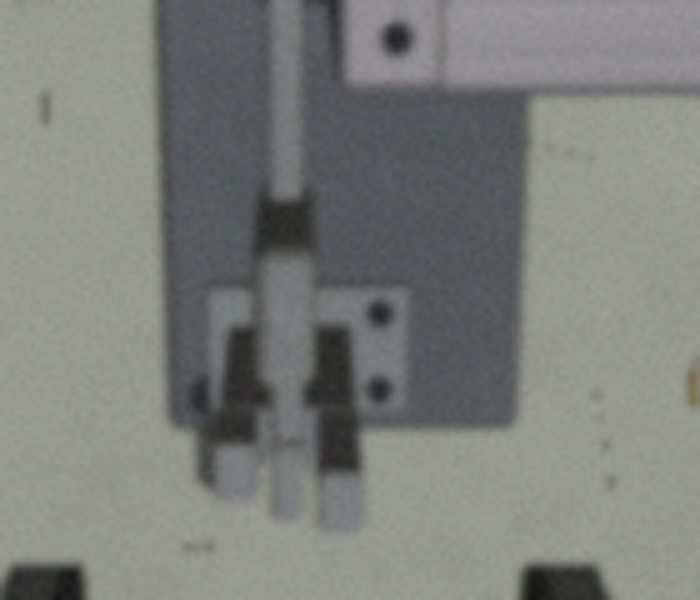

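The tab top spans rows 180–208 and is centred at column 257, within about 1 mm of prediction. Next I descend and pinch it.

```bash
python3 -m jog '[{"dx":-0.005,"dy":-0.012,"dz":0.2,"ax":0,"ay":0,"az":0,"grip":0},{"dx":-0.005,"dy":-0.012,"dz":0.35,"ax":0,"ay":0,"az":0,"grip":0},{"dx":-0.005,"dy":-0.012,"dz":0.49,"ax":0,"ay":0,"az":0,"grip":0},{"dx":-0.005,"dy":-0.012,"dz":0.49,"ax":0,"ay":0,"az":0,"grip":0},{"dx":-0.005,"dy":-0.012,"dz":0.49,"ax":0,"ay":0,"az":0,"grip":0}]' 30
python3 -m jog '[{"dx":0,"dy":0,"dz":0,"ax":0,"ay":0,"az":0,"grip":-1},{"dx":0,"dy":0,"dz":0,"ax":0,"ay":0,"az":0,"grip":-1},{"dx":0,"dy":0,"dz":0,"ax":0,"ay":0,"az":0,"grip":-1},{"dx":0,"dy":0,"dz":0,"ax":0,"ay":0,"az":0,"grip":-1},{"dx":0,"dy":0,"dz":0,"ax":0,"ay":0,"az":0,"grip":-1}]' 30
```

```text
clock: 1.73
position: [0.5569, -0.0981, 0.0848]
ee_rot: [-0.002, 0.678, 0.735, -0.001]
contact_force: [0.5, -0.6, -0.1]
width: 0.0427
gripper_force: 0.0
clock: 2.15
position: [0.561, -0.0982, 0.089]
ee_rot: [0.003, 0.677, 0.736, 0.001]
contact_force: [0.6, 0.2, 7.3]
width: 0.0092
gripper_force: 34.5
```

```bash
python3 -m jog '[{"dx":0.005,"dy":0,"dz":-0.03,"ax":0,"ay":0,"az":0,"grip":-1},{"dx":0.01,"dy":0,"dz":-0.06,"ax":0,"ay":0,"az":0,"grip":-1},{"dx":0.02,"dy":0,"dz":-0.1,"ax":0,"ay":0,"az":0,"grip":-1},{"dx":0.02,"dy":0,"dz":-0.1,"ax":0,"ay":0,"az":0,"grip":-1},{"dx":0.02,"dy":0,"dz":-0.1,"ax":0,"ay":0,"az":0,"grip":-1}]' 30
cat >> h.py <<'E'
HIN=None
def swing(ths):
    s=manip.get_state(); A=tool(s); H=stand([.070,.075,0]); p=s["position"]
    for t in ths:
        q=H+RS(-np.radians(t))@(p-H); print((A.T@(q-p)/.25).round(3), "az",round(t/90,3))
    print(s["position"],s["contact_force"],s["width"],"rad ",np.linalg.norm((p-H)[:2]),"ang",np.degrees(np.arctan2(*(p-H)[[1,0]]))-np.degrees(YAW)+129.5+180-180)
E
python3 -c "
from h import *
swing([4,10,16,22,28])"
```

```text
clock: 2.57
position: [0.5597, -0.0911, 0.1125]
ee_rot: [0.0, 0.677, 0.736, 0.002]
contact_force: [3.5, 4.2, -2.5]
width: 0.0093
gripper_force: 32.1
[ 0.044 -0.049 -0.   ] az 0.044
[ 0.116 -0.116 -0.   ] az 0.111
[ 0.195 -0.175 -0.   ] az 0.178
[ 0.279 -0.226 -0.   ] az 0.244
[ 0.368 -0.268 -0.   ] az 0.311
[ 0.55965714 -0.09106917  0.11251178] [ 3.47912841  4.19401832 -2.46463856] 0.00925125319266189 rad  0.23518455009999084 ang -0.7984532676002516
```

```bash
python3 -m jog '[{"dx":0.044,"dy":-0.049,"dz":0,"ax":0,"ay":0,"az":0.044,"grip":-1},{"dx":0.116,"dy":-0.116,"dz":0,"ax":0,"ay":0,"az":0.111,"grip":-1},{"dx":0.195,"dy":-0.175,"dz":0,"ax":0,"ay":0,"az":0.178,"grip":-1},{"dx":0.279,"dy":-0.226,"dz":0,"ax":0,"ay":0,"az":0.244,"grip":-1},{"dx":0.279,"dy":-0.226,"dz":0,"ax":0,"ay":0,"az":0.244,"grip":-1}]' 40
python3 -c "
from h import *
swing([6,12,18,24,29])"
```

```text
clock: 2.98
position: [0.4949, -0.0238, 0.1121]
ee_rot: [-0.001, 0.806, 0.592, 0.002]
contact_force: [3.2, 0.4, -1.5]
width: 0.0089
gripper_force: 42.4
[ 0.068 -0.071  0.   ] az 0.067
[ 0.144 -0.135  0.001] az 0.133
[ 0.225 -0.191  0.001] az 0.2
[ 0.312 -0.238  0.001] az 0.267
[ 0.388 -0.27   0.002] az 0.322
[ 0.49493694 -0.02380541  0.11211282] [ 3.23897308  0.43278417 -1.47506443] 0.00888517465911883 rad  0.23615863541204793 ang -23.641795499182734
```

```bash
python3 -m jog '[{"dx":0.068,"dy":-0.071,"dz":0,"ax":0,"ay":0,"az":0.067,"grip":-1},{"dx":0.144,"dy":-0.135,"dz":0,"ax":0,"ay":0,"az":0.133,"grip":-1},{"dx":0.225,"dy":-0.191,"dz":0,"ax":0,"ay":0,"az":0.2,"grip":-1},{"dx":0.312,"dy":-0.238,"dz":0,"ax":0,"ay":0,"az":0.267,"grip":-1},{"dx":0.388,"dy":-0.27,"dz":0,"ax":0,"ay":0,"az":0.322,"grip":-1}]' 40
python3 -c "
from h import *
swing([6,12,18,24,30])"
```

```text
clock: 3.4
position: [0.4584, 0.0858, 0.1119]
ee_rot: [-0.0, 0.929, 0.371, -0.002]
contact_force: [-0.8, -0.6, 1.3]
width: 0.0086
gripper_force: 42.6
[ 0.068 -0.073 -0.   ] az 0.067
[ 0.143 -0.138 -0.   ] az 0.133
[ 0.224 -0.195 -0.   ] az 0.2
[ 0.311 -0.244 -0.   ] az 0.267
[ 0.402 -0.283 -0.001] az 0.333
[0.45842609 0.08583129 0.11194168] [-0.84425548 -0.62552725  1.343046  ] 0.00860465021511553 rad  0.23751012310815678 ang -51.880711412673406
```

```bash
python3 -m jog '[{"dx":0.068,"dy":-0.073,"dz":0,"ax":0,"ay":0,"az":0.067,"grip":-1},{"dx":0.143,"dy":-0.138,"dz":0,"ax":0,"ay":0,"az":0.133,"grip":-1},{"dx":0.224,"dy":-0.195,"dz":0,"ax":0,"ay":0,"az":0.2,"grip":-1},{"dx":0.311,"dy":-0.244,"dz":0,"ax":0,"ay":0,"az":0.267,"grip":-1},{"dx":0.402,"dy":-0.283,"dz":0,"ax":0,"ay":0,"az":0.333,"grip":-1}]' 40
python3 -c "
from h import *
swing([2,4,6,7,8,9])"
```

```text
clock: 3.82
position: [0.4814, 0.2067, 0.112]
ee_rot: [0.0, 0.993, 0.118, -0.003]
contact_force: [-4.0, 0.3, 2.6]
width: 0.0089
gripper_force: 42.8
[ 0.022 -0.025 -0.   ] az 0.022
[ 0.044 -0.05  -0.   ] az 0.044
[ 0.068 -0.073 -0.   ] az 0.067
[ 0.08  -0.085 -0.   ] az 0.078
[ 0.092 -0.096 -0.   ] az 0.089
[ 0.105 -0.107 -0.   ] az 0.1
[0.48135263 0.20672605 0.11196187] [-4.00641944  0.33289188  2.61019152] 0.00887934143396813 rad  0.23880648775331323 ang 278.1782442257029
```

```bash
python3 -m jog '[{"dx":0.022,"dy":-0.025,"dz":0,"ax":0,"ay":0,"az":0.022,"grip":-1},{"dx":0.044,"dy":-0.05,"dz":0,"ax":0,"ay":0,"az":0.044,"grip":-1},{"dx":0.068,"dy":-0.073,"dz":0,"ax":0,"ay":0,"az":0.067,"grip":-1},{"dx":0.092,"dy":-0.096,"dz":0,"ax":0,"ay":0,"az":0.089,"grip":-1},{"dx":0.092,"dy":-0.096,"dz":0,"ax":0,"ay":0,"az":0.089,"grip":-1}]' 40
python3 -c "
from h import *
swing([1,2])"
```

```text
clock: 4.23
position: [0.4954, 0.2323, 0.1111]
ee_rot: [0.003, 0.999, 0.052, -0.006]
contact_force: [-9.6, -5.3, 5.8]
width: 0.009
gripper_force: 43.4
[ 0.011 -0.013 -0.   ] az 0.011
[ 0.022 -0.026 -0.   ] az 0.022
[0.49536303 0.23227633 0.11107289] [-9.59975321 -5.31294673  5.84943656] 0.008974659399589234 rad  0.2393399791007152 ang 271.1915812438808
```

```bash
python3 -m jog '[{"dx":0.005,"dy":-0.012,"dz":0,"ax":0,"ay":0,"az":0,"grip":-1},{"dx":0.0,"dy":-0.012,"dz":0.03,"ax":0,"ay":0,"az":0,"grip":-1},{"dx":-0.01,"dy":-0.012,"dz":0.065,"ax":0,"ay":0,"az":0,"grip":-1},{"dx":-0.02,"dy":-0.012,"dz":0.085,"ax":0,"ay":0,"az":0,"grip":-1},{"dx":-0.02,"dy":-0.012,"dz":0.085,"ax":0,"ay":0,"az":0,"grip":-1}]' 40
python3 -m jog '[{"dx":0,"dy":0,"dz":0,"ax":0,"ay":0,"az":0,"grip":-0.2},{"dx":0,"dy":0,"dz":0,"ax":0,"ay":0,"az":0,"grip":-0.2},{"dx":0,"dy":0,"dz":0,"ax":0,"ay":0,"az":0,"grip":-0.2},{"dx":0,"dy":0,"dz":-0.2,"ax":0,"ay":0,"az":0,"grip":-0.2},{"dx":0,"dy":0,"dz":-0.44,"ax":0,"ay":0,"az":0,"grip":-0.2}]' 40
```

```text
clock: 4.65
position: [0.4904, 0.2319, 0.0896]
ee_rot: [0.005, 0.999, 0.052, -0.005]
contact_force: [-7.1, -11.1, 4.1]
width: 0.0093
gripper_force: 45.1
clock: 5.07
position: [0.494, 0.2364, 0.1722]
ee_rot: [0.001, 0.999, 0.051, -0.003]
contact_force: [1.3, 0.3, 0.1]
width: 0.0341
gripper_force: 0.0
```

```bash
python3 -m jog '[{"dx":0,"dy":0,"dz":-0.2,"ax":0,"ay":0,"az":0,"grip":1},{"dx":0,"dy":0,"dz":-0.2,"ax":0,"ay":0,"az":0,"grip":1},{"dx":0,"dy":0,"dz":-0.2,"ax":0,"ay":0,"az":0,"grip":1}]' 40
python3 -c "
from h import *
go(stand([0,0,.23]),-45)"
```

```text
clock: 5.32
position: [0.4983, 0.2379, 0.2279]
ee_rot: [-0.001, 0.999, 0.051, 0.005]
contact_force: [0.3, -0.5, 0.0]
width: 0.0689
gripper_force: 0.0
d [ 0.445  0.921 -0.006] a [ 0.001 -0.006 -0.435] dist 0.2557281325492184
```

```bash
python3 -m jog '[{"dx":0.445,"dy":0.92,"dz":0,"ax":0,"ay":0,"az":-0.435,"grip":1},{"dx":0.445,"dy":0.92,"dz":0,"ax":0,"ay":0,"az":-0.435,"grip":1},{"dx":0.445,"dy":0.92,"dz":0,"ax":0,"ay":0,"az":-0.435,"grip":1},{"dx":0.445,"dy":0.92,"dz":0,"ax":0,"ay":0,"az":-0.435,"grip":1},{"dx":0.445,"dy":0.92,"dz":0,"ax":0,"ay":0,"az":-0.435,"grip":1}]' 40
python3 -m jog '[{"dx":0.17,"dy":0.12,"dz":0,"ax":0,"ay":0,"az":0,"grip":1}]' >/dev/null
python3 -c "
from h import *
go(stand([0,0,.23]),-45)"
```

```text
clock: 5.73
position: [0.5996, 0.0668, 0.2214]
ee_rot: [-0.001, 0.939, 0.344, -0.002]
contact_force: [0.7, 0.5, 0.4]
width: 0.0855
gripper_force: 0.0
d [-0.132  0.12  -0.033] a [-0.001  0.006 -0.057] dist 0.045348770395513764
```

```bash
python3 -m jog '[{"dx":-0.13,"dy":0.12,"dz":-0.03,"ax":0,"ay":0,"az":-0.057,"grip":1},{"dx":-0.13,"dy":0.12,"dz":-0.03,"ax":0,"ay":0,"az":-0.057,"grip":1},{"dx":-0.13,"dy":0.12,"dz":-0.03,"ax":0,"ay":0,"az":-0.057,"grip":1},{"dx":-0.13,"dy":0.12,"dz":-0.03,"ax":0,"ay":0,"az":-0.057,"grip":1}]' 40
python3 - <<'E'
from h import *
manip.get_image("top")
s=manip.get_state(); d=snap("wrist","pics/w2.png"); np.save("w2T.npy",T(s,d))
W=T(s,d); print(s["position"]); go(stand([0,0,.051]),-45)
for p in ([0,0,.089],[-.0445,0,.043],[-.004,-.042,.045]): print(p,proj(d,stand(p),W).round(1))
t=snap("top","pics/top2.png")
o=cv2.resize(d["img"][60:300,130:400,::-1],None,fx=2.5,fy=2.5,interpolation=cv2.INTER_CUBIC); cv2.imwrite("pics/c3.png",o)
E
```

```text
clock: 6.15
position: [0.635, 0.0279, 0.2292]
ee_rot: [-0.001, 0.924, 0.382, -0.001]
contact_force: [-0.2, 0.3, 0.4]
width: 0.0853
gripper_force: 0.0
[0.63487739 0.02851375 0.22980242]
d [-0.032  0.018  0.717] a [-0.001  0.     0.001] dist 0.1795029983809669
[0, 0, 0.089] [263.8 185. ]
[-0.0445, 0, 0.043] [237.3 201.8]
[-0.004, -0.042, 0.045] [290.7 199.1]
```

View pics/c3.png

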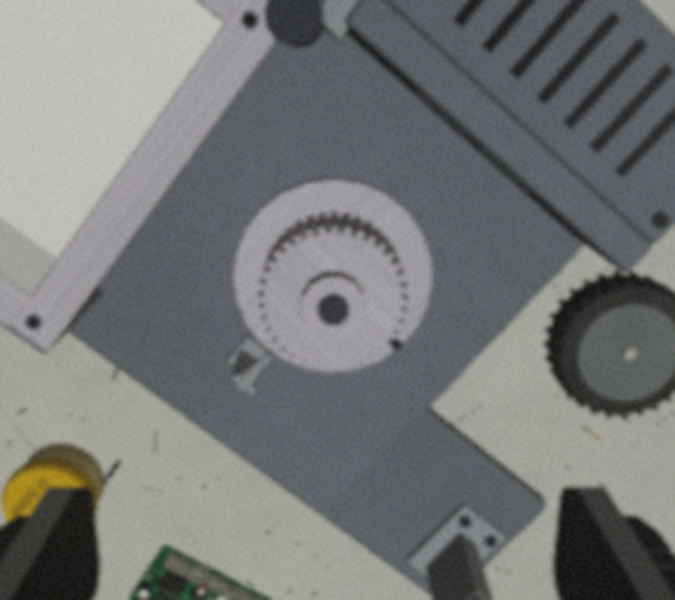

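View pics/top2.png

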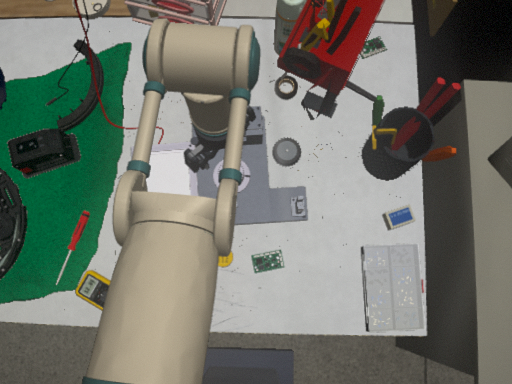

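The wrist crop shows the guard swung open at the left. The hub is at crop (333,309), the mark's outer end at (399,345), the pointer tip at about (265,345), and the flange spans x 233–433, y 180–372. In the top view the arm covers the pulley.

```bash
python3 - <<'E'
from h import *
d=load("pics/w2.png"); W=np.load("w2T.npy")
P=lambda u,v,z: ray(d,(130+(u+.5)/2.5-.5,60+(v+.5)/2.5-.5),z,W)
hub=P(333,309,.089);c=P(333,276,.045);m=P(401,346,.045);p=P(265,345,.043)
for n,x in dict(hub=hub,c=c,m=m,p=p).items(): print(n,x.round(4), (RS(-YAW)@(x-HUB)).round(4))
for o in (hub,c):
    a=lambda q:np.degrees(np.arctan2(*(q-o)[[1,0]])); print("mark",a(m),"ptr",a(p),"diff",(a(m)-a(p))%360, np.linalg.norm((m-o)[:2]),np.linalg.norm((p-o)[:2]))
go([(hub[0]+.6323)/2,(hub[1]+.0201)/2,.052],-45)
E
```

```text
hub [0.6329 0.0219 0.089 ] [0.0007 0.0017 0.089 ]
c [0.6335 0.0223 0.045 ] [0.0014 0.002  0.045 ]
m [ 0.6323 -0.0208  0.045 ] [-0.0035 -0.0408  0.045 ]
p [0.5902 0.0207 0.043 ] [-0.0419  0.0043  0.043 ]
mark -90.69455888031287 ptr -178.44366916108694 diff 87.74911028077408 0.04273473802019111 0.042663197716572926
mark -91.6043432084579 ptr -177.97204011888172 diff 86.36769691042382 0.04312430936089178 0.04336395610207762
d [-0.03   0.016  0.715] a [-0.001  0.     0.001] dist 0.17886931496242534
```

```bash
python3 -m jog '[{"dx":-0.03,"dy":0.016,"dz":0.16,"ax":0,"ay":0,"az":0,"grip":1},{"dx":-0.03,"dy":0.016,"dz":0.32,"ax":0,"ay":0,"az":0,"grip":1},{"dx":-0.03,"dy":0.016,"dz":0.48,"ax":0,"ay":0,"az":0,"grip":1},{"dx":-0.03,"dy":0.016,"dz":0.62,"ax":0,"ay":0,"az":0,"grip":1},{"dx":-0.03,"dy":0.016,"dz":0.7,"ax":0,"ay":0,"az":0,"grip":1}]' 30
python3 -c "
from h import *
manip.get_image('top');manip.get_image('top')
go([.6329,.0215,.052],-45)"
```

```text
clock: 6.72
position: [0.6301, 0.0211, 0.0522]
ee_rot: [-0.001, 0.923, 0.384, -0.002]
contact_force: [-0.7, 0.7, 0.3]
width: 0.0856
gripper_force: 0.0
d [ 0.011  0.008 -0.   ] a [-0.004  0.004  0.001] dist 0.003449005443343571
```

```bash
python3 -m jog '[{"dx":0.008,"dy":0.006,"dz":0,"ax":0,"ay":0,"az":0,"grip":-0.3},{"dx":0.008,"dy":0.006,"dz":0,"ax":0,"ay":0,"az":0,"grip":-0.3},{"dx":0.008,"dy":0.006,"dz":0,"ax":0,"ay":0,"az":0,"grip":-0.3},{"dx":0.008,"dy":0.006,"dz":0,"ax":0,"ay":0,"az":0,"grip":-0.3},{"dx":0.008,"dy":0.006,"dz":0,"ax":0,"ay":0,"az":0,"grip":-0.3}]' 30
python3 -c "
from h import *
go([.6329,.0215,.052],-45-84.5);s=manip.get_state();print(s['position'],s['contact_force'],s['width'],s['qpos'][5])"
```

```text
clock: 7.23
position: [0.6336, 0.024, 0.059]
ee_rot: [-0.003, 0.924, 0.382, -0.0]
contact_force: [-6.4, 9.2, 6.4]
width: 0.0565
gripper_force: 31.6
d [-0.009  0.005  0.028] a [-0.005  0.002  0.939] dist 0.007434476875243012
[0.63357746 0.02399067 0.05897202] [-6.3560513   9.19605025  6.41269494] 0.05653171121814835 0.7068863276465805
```

```bash
python3 -m jog '[{"dx":0,"dy":0,"dz":-0.02,"ax":0,"ay":0,"az":0,"grip":-0.3},{"dx":0,"dy":0,"dz":-0.02,"ax":0,"ay":0,"az":0.06,"grip":-0.3},{"dx":0,"dy":0,"dz":-0.02,"ax":0,"ay":0,"az":0.13,"grip":-0.3},{"dx":0,"dy":0,"dz":-0.02,"ax":0,"ay":0,"az":0.2,"grip":-0.3},{"dx":0,"dy":0,"dz":-0.02,"ax":0,"ay":0,"az":0.27,"grip":-0.3}]' 30
python3 -c "
from h import *
go([.6329,.0215,.052],-45-84.5);s=manip.get_state();print(s['position'],s['contact_force'],s['width'],s['qpos'][5])"
```

```text
clock: 7.65
position: [0.6339, 0.0233, 0.0594]
ee_rot: [-0.003, 0.984, 0.177, -0.001]
contact_force: [0.8, 6.1, -16.4]
width: 0.0564
gripper_force: 43.9
d [-0.006  0.005  0.029] a [-0.003  0.003  0.665] dist 0.007638962625278519
[0.63394    0.02326603 0.05935889] [  0.76933821   6.13596107 -16.44757269] 0.05637744259264594 1.1362560474250771
```

```bash
python3 -m jog '[{"dx":0,"dy":0,"dz":0.012,"ax":0,"ay":0,"az":0.07,"grip":-0.3},{"dx":0,"dy":0,"dz":0.012,"ax":0,"ay":0,"az":0.14,"grip":-0.3},{"dx":0,"dy":0,"dz":0.012,"ax":0,"ay":0,"az":0.21,"grip":-0.3},{"dx":0,"dy":0,"dz":0.012,"ax":0,"ay":0,"az":0.28,"grip":-0.3},{"dx":0,"dy":0,"dz":0.012,"ax":0,"ay":0,"az":0.35,"grip":-0.3}]' 30
python3 -m jog '[{"dx":0,"dy":0,"dz":0,"ax":0,"ay":0,"az":0.07,"grip":-0.3},{"dx":0,"dy":0,"dz":0,"ax":0,"ay":0,"az":0.14,"grip":-0.3},{"dx":0,"dy":0,"dz":0,"ax":0,"ay":0,"az":0.21,"grip":-0.3},{"dx":0,"dy":0,"dz":0,"ax":0,"ay":0,"az":0.28,"grip":-0.3},{"dx":0,"dy":0,"dz":0,"ax":0,"ay":0,"az":0.319,"grip":-0.3}]' 30
python3 -c "
from h import *
manip.get_image('top');manip.get_image('top')
go([.6329,.0215,.059],-45-84.5);s=manip.get_state();print(s['position'],s['contact_force'],s['width'],s['qpos'][5])"
```

```text
clock: 8.07
position: [0.6342, 0.0222, 0.0592]
ee_rot: [-0.002, 0.995, -0.097, -0.001]
contact_force: [-4.6, 3.3, -3.1]
width: 0.0563
gripper_force: 45.3
clock: 8.48
position: [0.6338, 0.0213, 0.0592]
ee_rot: [-0.0, 0.94, -0.34, -0.002]
contact_force: [-5.8, -0.1, -2.6]
width: 0.0561
gripper_force: 45.3
d [-0.003  0.002  0.001] a [ 0.     0.002 -0.001] dist 0.0009680688492996973
[0.63380711 0.02124725 0.05922457] [-5.89543513  1.28479659 -2.82478553] 0.056309484486302304 2.1830330919944596
```

```bash
python3 -m jog '[{"dx":0,"dy":0,"dz":0,"ax":0,"ay":0,"az":0,"grip":1},{"dx":0,"dy":0,"dz":0,"ax":0,"ay":0,"az":0,"grip":1},{"dx":0,"dy":0,"dz":0,"ax":0,"ay":0,"az":0,"grip":1},{"dx":0,"dy":0,"dz":0,"ax":0,"ay":0,"az":0,"grip":1},{"dx":0,"dy":0,"dz":-0.1,"ax":0,"ay":0,"az":0,"grip":1}]' 30
python3 -m jog '[{"dx":0,"dy":0,"dz":-0.16,"ax":0,"ay":0,"az":0,"grip":1},{"dx":0,"dy":0,"dz":-0.32,"ax":0,"ay":0,"az":0,"grip":1},{"dx":0,"dy":0,"dz":-0.48,"ax":0,"ay":0,"az":0,"grip":1},{"dx":0,"dy":0,"dz":-0.48,"ax":0,"ay":0,"az":0,"grip":1}]' 30
python3 - <<'E'
from h import *
manip.get_image("top");manip.get_image("top")
s=manip.get_state(); d=snap("wrist","pics/w3.png"); W=T(s,d); np.save("w3T.npy",W)
print(s["position"],s["contact_force"])
u=proj(d,stand([0,0,.045]),W).round().astype(int); x0,y0=u-[75,58]; print(x0,y0,proj(d,stand([-.0445,0,.043]),W))
cv2.imwrite("pics/c4.png",cv2.resize(d["img"][y0:y0+116,x0:x0+150,::-1],None,fx=5,fy=5,interpolation=cv2.INTER_CUBIC))
E
```

```text
clock: 9.0
position: [0.6331, 0.02, 0.0796]
ee_rot: [0.001, 0.941, -0.338, -0.004]
contact_force: [0.1, 0.6, -0.7]
width: 0.0857
gripper_force: 0.0
clock: 9.33
position: [0.6412, 0.0194, 0.2132]
ee_rot: [-0.002, 0.941, -0.338, 0.009]
contact_force: [1.1, -0.1, 0.1]
width: 0.0853
gripper_force: 0.0
[0.63750883 0.01969252 0.20619483] [-0.18464084  0.28857015 -0.24251742]
188 120 [293.66486518 206.94580993]
```

View pics/c4.png

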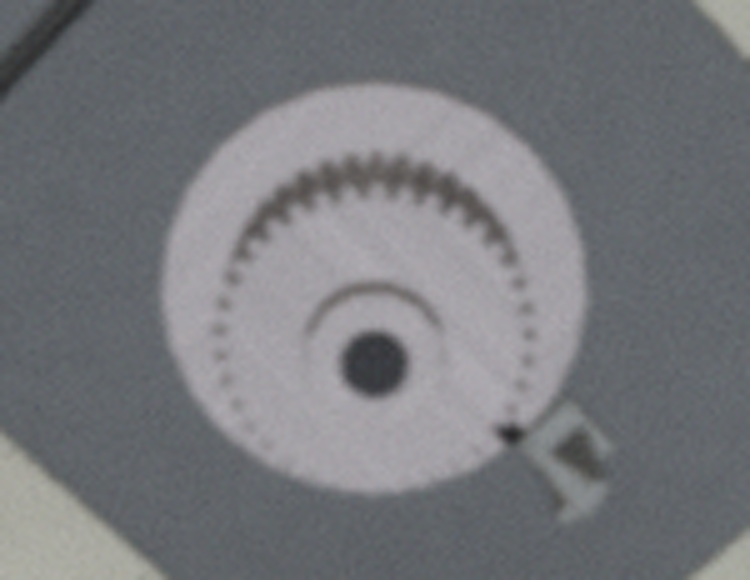

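The crop shows the mark at (511,435), right beside the pointer tip at about (528,437). The flange spans x 162–586, y 83–493.

```bash
python3 - <<'E'
from h import *
d=load("pics/w3.png"); W=np.load("w3T.npy")
P=lambda u,v,z: ray(d,(188+(u+.5)/5-.5,120+(v+.5)/5-.5),z,W)
# flange outline by fit: threshold bright
im=cv2.resize(d["img"][120:236,188:338],None,fx=5,fy=5,interpolation=cv2.INTER_CUBIC)
hub=P(374,364,.089);c=P(374,288,.045)
for n,uv in dict(m=(511,435),m2=(516,440),tip=(528,436)).items():
    q=P(*uv,.045)
    for o in (hub,c): v=q-o; print(n,q.round(4),round(np.degrees(np.arctan2(v[1],v[0]))%360-185.03,1),np.linalg.norm(v[:2]).round(4))
print(hub,c)
# predicted pixels for mark centreline/pointer with angle offsets, using centre c
for a in (-8,-4,0,4,8):
    th=YAW+np.pi+np.radians(a); u=np.array([np.cos(th),np.sin(th),0]); o=np.array([c[0],c[1],0])
    f=lambda r,z:((proj(d,o+r*u+[0,0,z],W)-[188,120]+.5)*5-.5).round(0)
    print(a,f(.036,.045),f(.042,.045),f(.0445,.043),f(.060,.043))
cv2.imwrite("pics/c5.png",cv2.resize(d["img"][192:232,274:324,::-1],None,fx=14,fy=14,interpolation=cv2.INTER_CUBIC))
E
```

```text
m [0.5915 0.0187 0.045 ] -1.5 0.0411
m [0.5915 0.0187 0.045 ] -2.5 0.0417
m2 [0.59   0.0186 0.045 ] -1.5 0.0426
m2 [0.59   0.0186 0.045 ] -2.4 0.0432
tip [0.5891 0.0161 0.045 ] 1.6 0.0437
tip [0.5891 0.0161 0.045 ] 0.7 0.0442
[0.63254178 0.02120082 0.089     ] [0.63315602 0.02052532 0.045     ]
-8 [479. 426.] [496. 448.] [502. 453.] [545. 509.]
-4 [489. 418.] [508. 439.] [515. 444.] [561. 498.]
0 [499. 410.] [519. 430.] [526. 435.] [577. 485.]
4 [507. 402.] [529. 421.] [537. 425.] [592. 471.]
8 [516. 393.] [539. 410.] [547. 414.] [605. 457.]
```

View pics/c5.png

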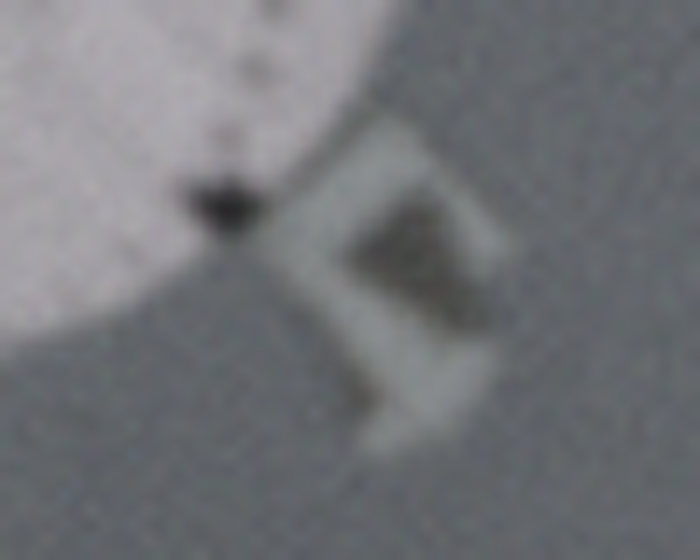

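```bash
python3 -c "
from h import *
HUB[:]=[.6331,.0212,0]
go(stand([-.0515,0,.12]),-85)"
```

```text
d [-0.16   0.148  0.335] a [-0.    -0.001 -0.494] dist 0.09995147791052236
```

```bash
python3 -m jog '[{"dx":-0.16,"dy":0.148,"dz":0,"ax":0,"ay":0,"az":-0.494,"grip":1},{"dx":-0.16,"dy":0.148,"dz":0.1,"ax":0,"ay":0,"az":-0.494,"grip":1},{"dx":-0.16,"dy":0.148,"dz":0.2,"ax":0,"ay":0,"az":-0.494,"grip":1},{"dx":-0.16,"dy":0.148,"dz":0.3,"ax":0,"ay":0,"az":-0.494,"grip":1},{"dx":-0.16,"dy":0.148,"dz":0.335,"ax":0,"ay":0,"az":-0.494,"grip":1}]' 
python3 -m jog '[{"dx":0,"dy":0,"dz":0,"ax":0,"ay":0,"az":-0.098,"grip":1},{"dx":0,"dy":0,"dz":0,"ax":0,"ay":0,"az":-0.098,"grip":1},{"dx":0,"dy":0,"dz":0,"ax":0,"ay":0,"az":-0.098,"grip":1}]'
python3 - <<'E'
from h import *
HUB[:]=[.6331,.0212,0]
manip.get_image("top");manip.get_image("top")
s=manip.get_state(); d=snap("wrist","pics/w4.png"); W=T(s,d); np.save("w4T.npy",W)
print(s["position"],tool(s)[:,1],s["contact_force"])
u=proj(d,stand([-.036,0,.045]),W).round().astype(int); x0,y0=u-[65,50]; print(x0,y0)
for r,z in((0,.089),(0,.045),(.036,.045),(.042,.045),(.0445,.043),(.06,.043)): print(r,(proj(d,stand([-r,0,z]),W)-[x0,y0]+.5)*6-.5)
cv2.imwrite("pics/c6.png",cv2.resize(d["img"][y0:y0+100,x0:x0+130,::-1],None,fx=6,fy=6,interpolation=cv2.INTER_CUBIC))
E
```

```text
clock: 9.9
position: [0.5773, 0.017, 0.114]
ee_rot: [-0.0, 1.0, -0.029, -0.005]
contact_force: [0.1, 0.1, 0.2]
width: 0.0852
gripper_force: 0.0
clock: 10.15
position: [0.5799, 0.0168, 0.1168]
ee_rot: [-0.0, 0.999, 0.045, -0.002]
contact_force: [0.0, -0.1, -0.3]
width: 0.0856
gripper_force: 0.0
[0.58051971 0.0167443  0.11778876] [ 8.89024491e-02 -9.96040279e-01 -3.42112291e-04] [-0.03521394  0.31935437 -0.00522578]
194 132
0 [390.41890546  65.24591538]
0 [392.46908225  -6.87342976]
0.036 [392.28179448 302.7539998 ]
0.042 [392.25250167 351.2603651 ]
0.0445 [392.31208761 365.67505427]
0.06 [392.238321   485.50782345]
```

View pics/c6.png

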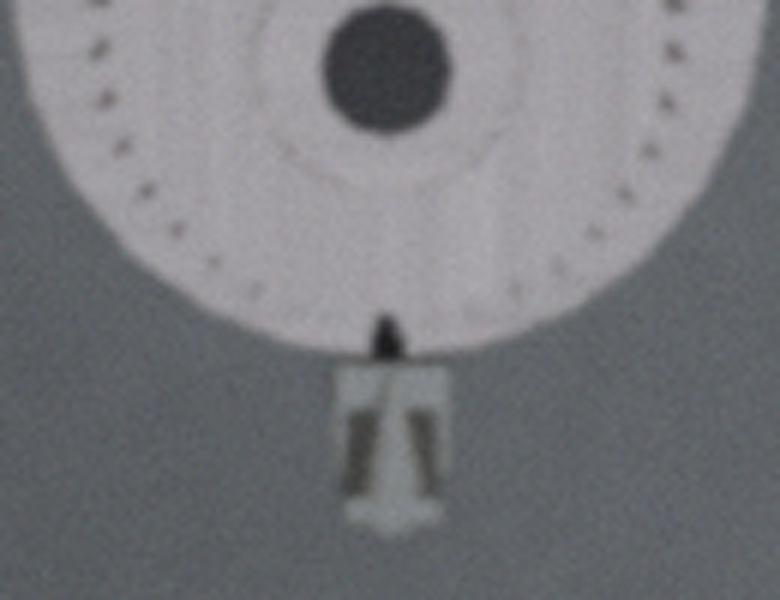

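The final close-up shows the mark at x≈387 and the pointer at x≈391, about 0.7° off, well within tolerance. I'll retract and check the guard angle from the earlier crop.

```bash
python3 -m jog '[{"dx":0,"dy":0,"dz":-0.15,"ax":0,"ay":0,"az":0,"grip":1},{"dx":0,"dy":0,"dz":-0.3,"ax":0,"ay":0,"az":0,"grip":1},{"dx":0,"dy":0,"dz":-0.5,"ax":0,"ay":0,"az":0,"grip":1},{"dx":0,"dy":0,"dz":-0.5,"ax":0,"ay":0,"az":0,"grip":1},{"dx":0,"dy":0,"dz":-0.5,"ax":0,"ay":0,"az":0,"grip":1}]'
python3 - <<'E'
from h import *
d=load("pics/w2.png"); W=np.load("w2T.npy")
P=lambda u,v: ray(d,(130+(u+.5)/2.5-.5,60+(v+.5)/2.5-.5),.096,W)
a,b=P(272,48),P(45,350); v=a-b
print(a,b,"edge vs stand x, deg",np.degrees(np.arctan2(v[1],v[0])-YAW), "screw line",np.degrees(np.arctan2(*(P(250,19)-P(34,321))[[1,0]])-YAW))
E
```

```text
clock: 10.72
position: [0.5836, 0.0165, 0.2483]
ee_rot: [0.001, 0.999, 0.045, 0.004]
contact_force: [-0.2, 0.2, 0.1]
width: 0.0853
gripper_force: 0.0
[0.6829712  0.10059697 0.096     ] [0.54822581 0.0869956  0.096     ] edge vs stand x, deg 0.733987150135133 screw line 1.471914189918426
```

```bash
python3 -c "
from rig import manip
print(manip.sign_off())"
```

```text
the job is handed in; nothing more can be done
None
```

The guard is unlatched and fully open to the left, and the pulley mark faces the pointer, about 0.7° off (half a tooth is 5°). The arm is clear of the stand and I moved none of the loose parts; the job was handed in at about 11 s, and no verdict was shown.

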